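# Roll the heavy water filter along its rails to rest over the drain cup

## Task

The cartridges have been changed and the twin water filter has to be flushed: push its trolley along the rails by the black rubber rollers of its two spring buffers only, and bring it to rest by hand with the tip of the flush spout wholly over the mouth of the blue drain cup. The trolley is heavy and coasts a long way, so push and brake it gently, never let it run against the red stops at either end of the rails, touch no other part of the filter, and leave the kettle, cups, jar, wrench and old cartridge where they are. Then let go, and see it stand still over the cup by itself for a few seconds before you finish.

Things in the scene. Friction and masses are not known exactly. Their poses are not given: they have to be found in the camera images.
- rails: Fixed track: aluminium plate 170 x 640 x 4 mm with two steel rails (top 21 mm up) 62 mm either side of the middle. Origin: centre of its underside; y runs along the rails the way the trolley must go (world +y, yawed up to 0.2 rad), x across, z up. Red rubber stops 34 mm high stand on the rails at both ends; fingertips kept 40 mm above the worktop pass over all of the track.
- trolley (a joint): Trolley position along the rails, m: 0 = against the stop at the -y end, 0.42 = against the one at the +y end; its middle is at rails y = value - 0.21. Starts at rest at 0.03 to 0.06. Trolley with filter: nominally 5 kg (hidden, 0.7 to 1.4 times that). Dry friction only 0.005 N, drag 0.7 N per m/s: it coasts with a time constant of about 7 s (5 to 10). Rails level.
- rear_face (a point): Middle of the outer face of the sprung buffer at the trolley's -y end (push here). Both buffers: a black rubber roller lying across the rails, spinning freely, 32 mm thick, 120 mm long, axis 60 mm up, on guide pins with springs; free outer face 126 mm from the trolley's middle, 36 mm proud of the chassis. They spring in 30 mm, 100 N/m, no preload, hardly damped: it bounces back off a still hand.
- front_face (a point): Middle of the outer face of the like sprung buffer at the trolley's +y end (catch and brake here). This point and the one at the other end move in with the buffer. The gripper's body may hang over the buffer and the bare end of the chassis, which is 87 mm high, up to 70 mm inwards of the free face.
- filter_middle (a point): Twin water filter bolted to the trolley, not to be touched: white chassis 200 (across) x 180 mm, from 33 to 87 mm above the worktop, two upright round housings (blue and white, 92 mm across, side by side across the rails), black heads, top at 236 mm, steel flush spout on the +x side. This point: on the trolley's middle, 88 mm above the worktop; axes parallel to the rails' axes.
- spout (a point): Centre of the lower end of the flush spout: a downturned steel pipe 16 mm across with a red tip 19 mm across, 92 mm above the worktop, 135 mm to the +x side of the trolley's middle.
- drain_cup: Fixed blue plastic drain cup beside the rails, 58 mm across, 72 mm high, mouth 50 mm across inside. Origin: centre of its underside; axes parallel to the rails' axes, so y is along the travel. It stands 60 to 140 mm of trolley travel short of the +y stop, on the line that the spout passes along.
- drain_mouth (a point): Centre of the drain cup's mouth, 72 mm above the worktop, 20 mm below the spout's tip when that is over it.
- kettle: Closed aluminium kettle with a black bail handle, 180 mm across, 200 mm high, at the left of the worktop; to be left alone. Origin under its centre.
- jar: Small glass jar with a steel lid, 64 mm across, 85 mm high; to be left alone. Origin under its centre.
- wrench: White plastic filter housing wrench lying flat: ring 124 mm across, 270 mm long in all, 12 mm thick; to be left alone. Origin: middle of the ring, underside.
- cartridge: Old filter cartridge standing upright, 62 mm across, 124 mm high; to be left alone. Origin under its centre.
- cup0: Green melamine cup, 72 mm across, 75 mm high, on the white turntable (240 mm across, its top at 24 mm) at the right; to be left alone. Origin under its centre.
- cup1: Yellow melamine cup, 72 mm across, 75 mm high, on the white turntable (240 mm across, its top at 24 mm) at the right; to be left alone. Origin under its centre.
- cup2: Orange melamine cup, 72 mm across, 75 mm high, on the white turntable (240 mm across, its top at 24 mm) at the right; to be left alone. Origin under its centre.
- cup3: Blue melamine cup, 72 mm across, 75 mm high, on the white turntable (240 mm across, its top at 24 mm) at the right; to be left alone. Origin under its centre.
Things that resemble listed ones, but are neither listed nor needed, are in the scene too. Of the things that look like the drain_cup, take the one that is farthest to the robot's right at the start.

How it is judged:
On the way:
1. the trolley stands still by itself, untouched, with the spout over the drain cup's mouth (y of spout in the frame of drain_cup between -0.015 and 0.015 m and velocity of joint trolley between -0.005 and 0.005 m/s and contact force between each of the arm, the fingers and trolley below 0.02 N), for 3 s.
At the end, for the whole second after the job is handed in: The spout's centre is within 15 mm of the drain cup's centre along the rails, the trolley moves slower than 5 mm/s and nothing touches it; it has stood so for 3 s, and keeps so for the second after the end (all of step 1).
It fails at once if the trolley runs against a stop (within 8 mm of the end of its travel) (value of joint trolley above 0.412 m or value of joint trolley below 0.008 m).
It fails at once if the filter is touched elsewhere than on its spring buffers (contact force between any of the arm, the fingers and trolley_c0 above 1 N or contact force between any of the arm, the fingers and trolley_c1 above 1 N or contact force between any of the arm, the fingers and trolley_c2 above 1 N or contact force between any of the arm, the fingers and trolley_c3 above 1 N or contact force between any of the arm, the fingers and trolley_c4 above 1 N).
It fails at once if the trolley is shoved or stopped with a hard knock (over 15 N) (contact force between any of the arm, the fingers and trolley above 15 N).
It fails at once if kettle, jar, wrench, old cartridge or a cup is moved by more than 30 mm (distance of any of kettle, jar, wrench, cartridge, cup0, cup1, cup2, cup3 from where it was at the start of the episode above 0.03 m).
It also fails if it takes over 45 s, if anything falls off the work surface, if the arm or the gripper's body presses on something with over 40 N, if the wrist force passes 120 N, or if a joint passes its speed limit or range.

## Robot

A 6-joint arm with a two-finger parallel gripper is mounted at the origin on the work surface. World frame = base frame: x ahead of the robot, y to its left, z up, the work surface at z = 0. Lengths are in m, angles in rad, forces in N, time in s.
With the tool pointing down it reaches from about 0.35 to 0.975 m from the base axis. Payload 4.9 kg.
Tool frame: the origin (TCP) lies between the finger pads; the fingertips stand manip.tips_ahead ahead of it and the grasp point (between the pads) lies 5 mm behind it (manip.tips_ahead is the distance from the TCP to the fingertips, in m); z points along the fingers, y is the line along which they close (so a half turn about z gives the same grasp; the last joint's range is limited). The gripper opens to 85 mm and grips with 20 to 120 N. Pads are 22 mm wide; open, the fingers measure 114 mm over their backs; the gripper's body (76 mm by 85 mm) begins 54 mm behind the grasp point. The pads swing forward as they close: fully open they stand 13 mm farther back than shut.
Start: joints at [-1.322, 0.053, 1.613, -0, 1.476, -0.119], TCP at [0.225, -0.583, 0.245] pointing down, gripper open.
Joint ranges: [-3.01, 3.01], [-1.01, 2.22], [0.06, 2.58], [-1.02, 4.17], [0.09, 2.62], [-3.14, 3.14]. Speed limits (rad/s): [2.57, 2.57, 3.14, 3.14, 3.14, 3.14].

## Interface

Orientations are given as a 3x3 rotation matrix whose columns are the frame's x, y, z axes.
In Python, from cell import telemetry, optics, ticket, manip gives the robot as it stands.
- The arm moves only by the tool servo_tool, never from a script. Its argument "increments" is a list of rows, each an object of numbers: "fingers": the opening, from 0 (shut) to 1 (fully open); "dx", "dy", "dz": the shift along the world's x, y, z in m; "wx", "wy", "wz": the turn, a rotation vector about the world's x, y, z in rad. In form: [{"fingers": .., "dx": .., "dy": .., "dz": .., "wx": .., "wy": .., "wz": ..}, ...]. A call has 1 to 12 rows; each row shifts and turns the commanded pose from where the row before left it; what a row does not reach is not made up. A row lasts 1/12 s, in which the tool goes at most 41.7 mm and 7.16 degrees, less where a joint would pass 70% of its speed; a pose out of reach is approached as far as the arm can. A call is refused whole if a number of a shift passes 0.0417 or a number of a turn 0.125, either way. A call with a gripper value outside its range is refused whole. The fingers move at their own pace and stop on an object; "squeeze" is the grip in N (left out, the last holds). Time passes only in rows, so rows that do not move let the fingers close. It gives the time, the measured TCP pose, the force, the opening and the grip force at its end, in the units of the state.
- telemetry.observe(): the state, without advancing time (a new reading comes with each control period).
- optics.capture(name): name is "scene" or "top" or "wrist"; returns a dict with "frame" (420x560x3 uint8, blue, green, red), "fx", "fy", "cx", "cy" (pixels), "origin" and "orientation" of the camera in the world. Camera axes: x right, y down, z forward; pixel columns grow to the right and rows downward; lengths in m; the calibration is good to about 2 mm. A picture is of the moment at which its call begins. There is no depth.
- ticket.job_done(): hands the job in; it is judged then, once.
The state is a dict: "t": time; "qpos": joint angles; "qvel": joint speeds; "joint_torque": joint torques, N m; "eef_pos": TCP position; "tool_rot": TCP orientation; "contact_force": force on the tool from outside, world axes, zero at the start; "moment": the same for the moment, N m; "gripper_width": opening from 0.0 (shut) to 1.0 (fully open); "grip_force": force on a finger pad.
Only numpy, scipy, OpenCV 4.12 (cv2) and the standard library are available. Lean on these libraries where they do the work, as an engineer would, in place of code of your own. Each camera call takes 0.05 s, during which the arm holds its last target. There are 200 camera calls.

## Working session

There is one attempt and no reset: what is moved stays moved. The work goes in short steps, Python scripts to look and compute and a tool call to move; the robot and the scene stay as the last step left them, time stands still between calls to the robot, and variables do not carry over. Pictures are saved under pics/ and viewed, at most 10 in all, crops included, and the job is handed in when it is done.

Besides the shell and the picture viewer there is one more tool, called after ">>>" as a command line: name --argument value ..., lists and objects as JSON in quotes. servo_tool: Moves the arm, as the interface text tells. Its arguments: {"type":"object","properties":{"increments":{"type":"array"},"squeeze":{"type":"number"}},"required":["increments"]}

```bash
mkdir -p pics; ls; python3 - <<'E'
from cell import telemetry, optics, ticket, manip
import cv2,numpy as np,pickle
print(manip.tips_ahead); s=telemetry.observe(); print(s['t'],s['eef_pos'],s['tool_rot'],s['contact_force'])
d={}
for n in ("scene","top"):
    c=optics.capture(n); d[n]=c; cv2.imwrite(f'pics/{n}0.png',c['frame']); print(n,c['fx'],c['cx'],c['cy'],c['origin'],np.round(c['orientation'],3).tolist())
pickle.dump(d,open('cap0.pkl','wb'))
E
```

```text
pics
0.014
0.0 [ 0.22457657 -0.58262334  0.24407217] [[ 9.33124823e-01  3.59552268e-01 -4.81712713e-04]
 [ 3.59552502e-01 -9.33122817e-01  1.95115590e-03]
 [ 2.52045405e-04 -1.99387302e-03 -9.99997980e-01]] [ 0.0390938 -1.0610208 -0.2005485]
scene 440.2723897909991 277.5752177629212 215.8288713860729 [1.33259072 0.48947261 0.95533592] [[-0.528, 0.577, -0.623], [0.849, 0.376, -0.371], [0.02, -0.725, -0.688]]
top 437.0756159244824 279.39164333902306 219.20847713982403 [ 0.34568778 -0.01088888  1.46239556] [[0.022, -0.992, 0.126], [-1.0, -0.023, -0.002], [0.005, -0.125, -0.992]]
```

View pics/top0.png

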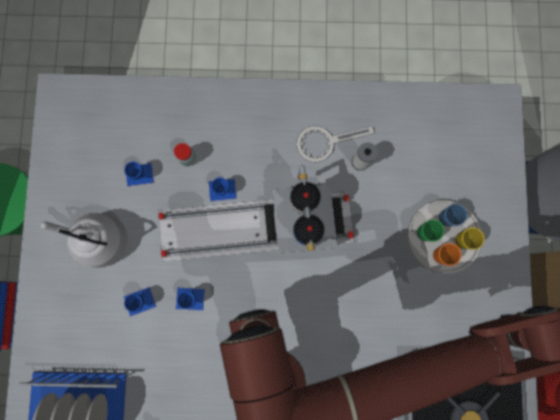

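View pics/scene0.png

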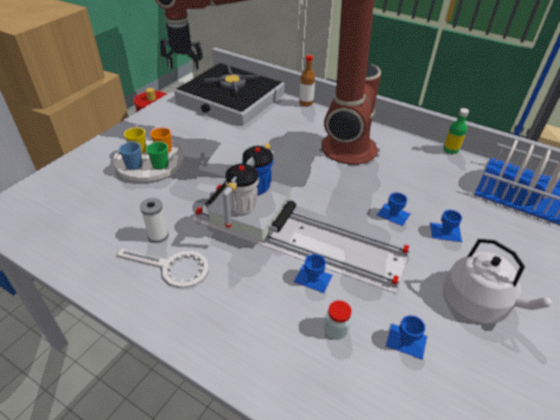

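The top picture shows the rails from columns 160 to 352, with the trolley at about 310 at the right (-y) end and the stops at 163 and 350. Four cups look like the drain cup: (134,170), (221,187), (135,300) and (187,298). The one at (221,187) is farthest right (-y) and lies on the +x spout side, so it fits. I'll confirm it in a crop.

```bash
python3 - <<'E'
import cv2,pickle
d=pickle.load(open('cap0.pkl','rb'))
f=d['top']['frame'][150:275,150:365]
f=cv2.resize(f,None,fx=3.7,fy=3.7,interpolation=cv2.INTER_CUBIC)
for i in range(150,365,20): cv2.putText(f,str(i),(int((i-150)*3.7),10),0,.35,(0,255,255)); cv2.line(f,(int((i-150)*3.7),12),(int((i-150)*3.7),18),(0,255,255))
for i in range(150,275,20): cv2.putText(f,str(i),(0,int((i-150)*3.7)+4),0,.35,(0,255,255))
cv2.imwrite('pics/crop0.png',f)
E
```

```text
(no output)
```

View pics/crop0.png

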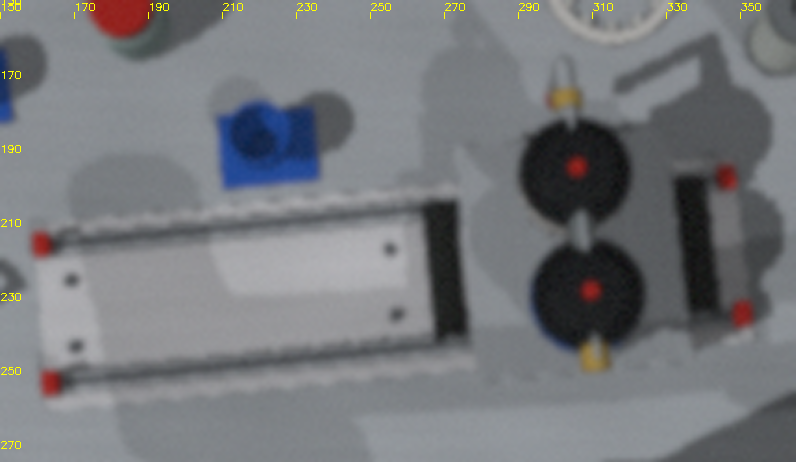

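```bash
cat > h.py <<'E'
import numpy as np,cv2
def unp(c,px,z):
    px=np.atleast_2d(px).astype(float)
    r=np.c_[(px[:,0]-c['cx'])/c['fx'],(px[:,1]-c['cy'])/c['fy'],np.ones(len(px))]@np.array(c['orientation']).T
    o=np.array(c['origin']); return o+r*((z-o[2])/r[:,2])[:,None]
def proj(c,p):
    q=(np.atleast_2d(p)-np.array(c['origin']))@np.array(c['orientation'])
    return np.c_[c['fx']*q[:,0]/q[:,2]+c['cx'],c['fy']*q[:,1]/q[:,2]+c['cy']]
def blobs(m,off=(0,0),mn=8):
    n,_,st,ce=cv2.connectedComponentsWithStats(m.astype(np.uint8))
    return [(np.round(ce[i]+off,2).tolist(),st[i].tolist()) for i in range(1,n) if st[i][4]>=mn]
E
python3 - <<'E'
import pickle; from h import *
d=pickle.load(open('cap0.pkl','rb')); c=d['top']; f=c['frame'].astype(int)
sub=f[150:275,150:365]; b,g,r=sub[...,0],sub[...,1],sub[...,2]
R=blobs((r>120)&(r>2*g)&(r>2*b),(150,150))
for x in R: print('red',x, unp(c,x[0],.034)[0].round(4))
K=blobs((sub.max(2)<50),(150,150),60)
for x in K: print('blk',x, unp(c,x[0],.06+.008)[0].round(4))
hs=cv2.cvtColor(c['frame'],cv2.COLOR_BGR2HSV)[150:275,150:365]
for x in blobs((b>1.5*r)&(b-r>30),(150,150),40): print('blu',x)
# cup candidates via scene crop
s=d['scene']['frame'][235:295,285:340]; t=c['frame'][165:210,195:245]
i=np.hstack([cv2.resize(s,(550,600),interpolation=2)[:, :400],cv2.resize(t,None,fx=8,fy=8,interpolation=2).copy()[:360].repeat(1,0) if 0 else cv2.copyMakeBorder(cv2.resize(t,(400,360),interpolation=2),0,240,0,0,0)])
cv2.imwrite('pics/cup.png',cv2.convertScaleAbs(i,alpha=1.5))
E
```

```text
red ([181.72, 153.6], [24, 0, 16, 10, 123]) [0.7408 0.319  0.034 ]
red ([160.57, 215.62], [9, 63, 4, 6, 21]) [0.5295 0.3781 0.034 ]
red ([309.12, 228.12], [158, 77, 3, 3, 8]) [ 0.4991 -0.1117  0.034 ]
red ([350.08, 234.62], [199, 82, 3, 6, 13]) [ 0.4807 -0.2465  0.034 ]
red ([163.0, 253.0], [12, 101, 3, 5, 15]) [0.4069 0.3633 0.034 ]
blk ([305.24, 196.01], [141, 33, 29, 27, 579]) [ 0.5997 -0.0954  0.068 ]
blk ([337.93, 215.95], [182, 48, 13, 37, 295]) [ 0.537  -0.2016  0.068 ]
blk ([269.96, 222.3], [115, 55, 11, 36, 254]) [0.5114 0.0167 0.068 ]
blk ([308.91, 228.94], [145, 65, 29, 28, 593]) [ 0.4928 -0.1087  0.068 ]
blu ([150.82, 173.68], [0, 13, 3, 20, 50])
blu ([221.8, 188.94], [59, 27, 27, 24, 558])
```

View pics/cup.png

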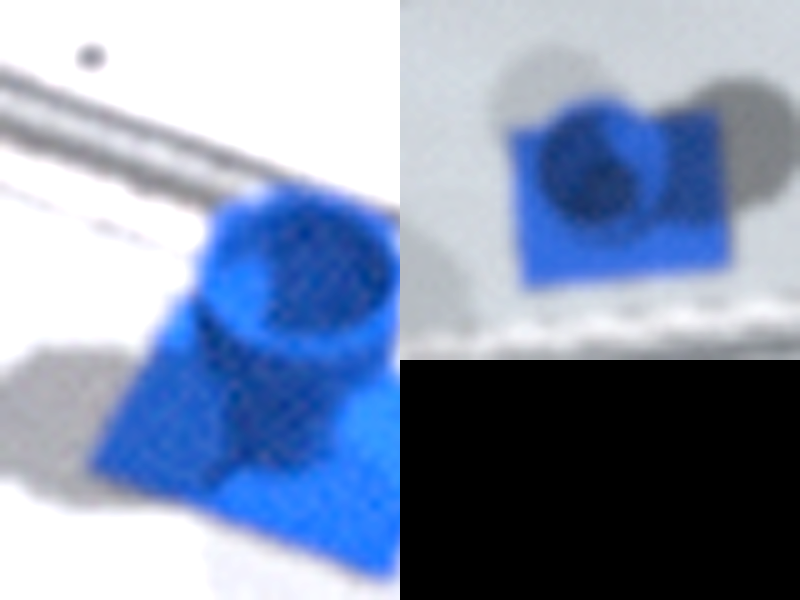

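```bash
cat > fr.py <<'E'
import numpy as np
yaw=.1204; X=np.array([np.cos(yaw),np.sin(yaw)]); Y=np.array([-X[1],X[0]]); O=np.array([.5054,.0658])
def rl(p): p=np.asarray(p)[:2]-O; return np.array([p@X,p@Y]).round(4)
def w(x,y): return (O+x*X+y*Y).round(4)
E
python3 - <<'E'
import pickle; from h import *; from fr import *
d=pickle.load(open('cap0.pkl','rb'))
for n,p,z in (('top',(220.1,186),.072),('scene',(314.7,262),.072),('top',(222.75,189.9),.003),('top',(305.0,196),.2),('top',(302,177),.1),('top',(337.93,215.95),.068),('top',(269.96,222.3),.068)):
    q=unp(d[n],p,z)[0]; print(n,p,q.round(4),rl(q))
for v in (.05,.2): print('roller rear face',w(0,v-.21-.126),'front',w(0,v-.21+.126))
E
```

```text
top (220.1, 186) [0.6256 0.1809 0.072 ] [0.1331 0.0998]
scene (314.7, 262) [0.6289 0.1879 0.072 ] [0.1372 0.1064]
top (222.75, 189.9) [0.6262 0.1809 0.003 ] [0.1337 0.0997]
top (305.0, 196) [ 0.5757 -0.0867  0.2   ] [ 0.0515 -0.1598]
top (302, 177) [ 0.655  -0.0822  0.1   ] [ 0.1308 -0.1649]
top (337.93, 215.95) [ 0.537  -0.2016  0.068 ] [-0.0008 -0.2693]
top (269.96, 222.3) [0.5114 0.0167 0.068 ] [ 0.0001 -0.0494]
roller rear face [ 0.5398 -0.2181] front [0.5095 0.032 ]
roller rear face [ 0.5217 -0.0692] front [0.4915 0.181 ]
```

The crop confirms the drain cup: its mouth centre is at about (220,186) in the top picture and (315,262) in the scene picture. It sits at rails x=0.134, y=0.100, against an expected x of 0.135. The trolley must therefore go to about 0.31, and it stands at about 0.05 now (rollers 220 mm apart, as expected).

The hand will push at a steady V, so the sprung trolley leaves at about 2V. At the front, the hand will retreat at half the trolley's speed to stop it.

>>> servo_tool --increments '[{"fingers": 0, "dx": 0.0267, "dy": 0.0267, "wz": -0.0206}, {"fingers": 0, "dx": 0.0267, "dy": 0.0267, "wz": -0.0206}, {"fingers": 0, "dx": 0.0267, "dy": 0.0267, "wz": -0.0206}, {"fingers": 0, "dx": 0.0267, "dy": 0.0267, "wz": -0.0206}, {"fingers": 0, "dx": 0.0267, "dy": 0.0267, "wz": -0.0206}, {"fingers": 0, "dx": 0.0267, "dy": 0.0267, "wz": -0.0206}, {"fingers": 0, "dx": 0.0267, "dy": 0.0267, "wz": -0.0206}, {"fingers": 0, "dx": 0.0267, "dy": 0.0267, "wz": -0.0206}, {"fingers": 0, "dx": 0.0267, "dy": 0.0267, "wz": -0.0206}, {"fingers": 0, "dx": 0.0267, "dy": 0.0267, "wz": -0.0206}, {"fingers": 0, "dx": 0.0267, "dy": 0.0267, "wz": -0.0206}, {"fingers": 0, "dx": 0.0267, "dy": 0.0267, "wz": -0.0206}]'

```text
validation failed for argument at $.in...
```

>>> servo_tool --increments '[{"fingers": 0, "dx": 0.0267, "dy": 0.0267, "dz": 0, "wx": 0, "wy": 0, "wz": -0.0206}, {"fingers": 0, "dx": 0.0267, "dy": 0.0267, "dz": 0, "wx": 0, "wy": 0, "wz": -0.0206}, {"fingers": 0, "dx": 0.0267, "dy": 0.0267, "dz": 0, "wx": 0, "wy": 0, "wz": -0.0206}, {"fingers": 0, "dx": 0.0267, "dy": 0.0267, "dz": 0, "wx": 0, "wy": 0, "wz": -0.0206}, {"fingers": 0, "dx": 0.0267, "dy": 0.0267, "dz": 0, "wx": 0, "wy": 0, "wz": -0.0206}, {"fingers": 0, "dx": 0.0267, "dy": 0.0267, "dz": 0, "wx": 0, "wy": 0, "wz": -0.0206}]'

```text
t: 0.6
eef_pos: [0.3857, -0.4213, 0.2448]
tool_rot: [[0.971, 0.24, -0.0], [0.24, -0.971, 0.001], [-0.0, -0.001, -1.0]]
contact_force: [0.6, -0.8, -0.0]
gripper_width: 0.143
grip_force: 0.0
```

Tracking is exact. Now the rest of the way, then down.

>>> servo_tool --increments '[{"fingers": 0, "dx": 0.0267, "dy": 0.0267, "dz": 0, "wx": 0, "wy": 0, "wz": -0.0206}, {"fingers": 0, "dx": 0.0267, "dy": 0.0267, "dz": 0, "wx": 0, "wy": 0, "wz": -0.0206}, {"fingers": 0, "dx": 0.0267, "dy": 0.0267, "dz": 0, "wx": 0, "wy": 0, "wz": -0.0206}, {"fingers": 0, "dx": 0.0267, "dy": 0.0267, "dz": 0, "wx": 0, "wy": 0, "wz": -0.0206}, {"fingers": 0, "dx": 0.0267, "dy": 0.0267, "dz": 0, "wx": 0, "wy": 0, "wz": -0.0206}, {"fingers": 0, "dx": 0.0259, "dy": 0.0255, "dz": 0, "wx": 0, "wy": 0, "wz": -0.0206}, {"fingers": 0, "dx": 0, "dy": 0, "dz": -0.035, "wx": 0, "wy": 0, "wz": 0}, {"fingers": 0, "dx": 0, "dy": 0, "dz": -0.035, "wx": 0, "wy": 0, "wz": 0}, {"fingers": 0, "dx": 0, "dy": 0, "dz": -0.035, "wx": 0, "wy": 0, "wz": 0}, {"fingers": 0, "dx": 0, "dy": 0, "dz": -0.035, "wx": 0, "wy": 0, "wz": 0}, {"fingers": 0, "dx": 0, "dy": 0, "dz": -0.035, "wx": 0, "wy": 0, "wz": 0}]'

```text
t: 1.52
eef_pos: [0.544, -0.2634, 0.0683]
tool_rot: [[0.993, 0.121, -0.0], [0.121, -0.993, 0.0], [-0.0, -0.0, -1.0]]
contact_force: [0.7, 0.4, 0.7]
gripper_width: 0.001
grip_force: 0.0
```

```bash
python3 - <<'E'
from cell import telemetry, optics
from h import *; from fr import *
s=telemetry.observe(); print(s['t'],s['eef_pos'],rl(s['eef_pos']),s['tool_rot'][:,0])
a=optics.capture('scene')['frame']; b=optics.capture('top')['frame']
i=np.hstack([cv2.resize(a[130:290,170:330],(480,480)),cv2.resize(b[120:280,260:360],(300,480))])
cv2.imwrite('pics/pre.png',i)
E
```

```text
1.5167 [ 0.54397844 -0.26343347  0.06832386] [-0.0012 -0.3315] [ 9.92680551e-01  1.20769218e-01 -3.46999116e-04]
```

View pics/pre.png

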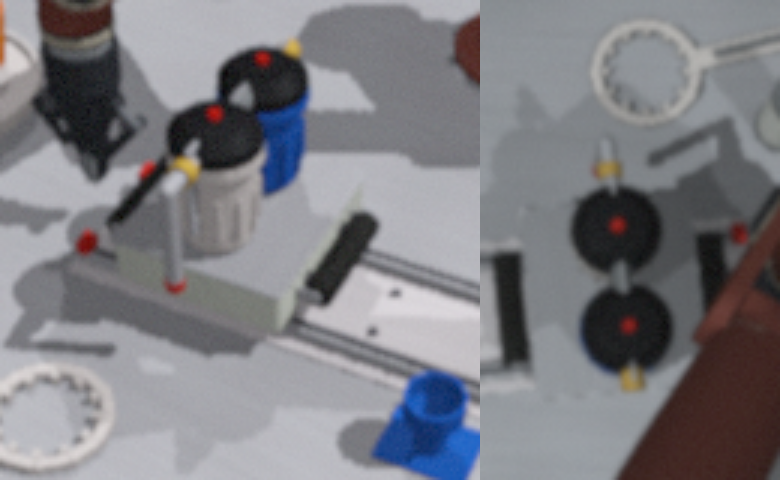

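The shut gripper hangs clear behind the rear roller (tips at (97,175) in the left crop, roller at (135,190)), and its widest part is above chassis height. Now I'll lower 8 mm, close the gap and push at 0.04 m/s.

>>> servo_tool --increments '[{"fingers": 0, "dx": 0, "dy": 0, "dz": -0.008, "wx": 0, "wy": 0, "wz": 0}, {"fingers": 0, "dx": -0.0012, "dy": 0.01, "dz": 0, "wx": 0, "wy": 0, "wz": 0}, {"fingers": 0, "dx": -0.0012, "dy": 0.01, "dz": 0, "wx": 0, "wy": 0, "wz": 0}, {"fingers": 0, "dx": -0.0004, "dy": 0.0033, "dz": 0, "wx": 0, "wy": 0, "wz": 0}, {"fingers": 0, "dx": -0.0004, "dy": 0.0033, "dz": 0, "wx": 0, "wy": 0, "wz": 0}, {"fingers": 0, "dx": -0.0004, "dy": 0.0033, "dz": 0, "wx": 0, "wy": 0, "wz": 0}, {"fingers": 0, "dx": -0.0004, "dy": 0.0033, "dz": 0, "wx": 0, "wy": 0, "wz": 0}, {"fingers": 0, "dx": -0.0004, "dy": 0.0033, "dz": 0, "wx": 0, "wy": 0, "wz": 0}, {"fingers": 0, "dx": -0.0004, "dy": 0.0033, "dz": 0, "wx": 0, "wy": 0, "wz": 0}, {"fingers": 0, "dx": -0.0004, "dy": 0.0033, "dz": 0, "wx": 0, "wy": 0, "wz": 0}, {"fingers": 0, "dx": -0.0004, "dy": 0.0033, "dz": 0, "wx": 0, "wy": 0, "wz": 0}, {"fingers": 0, "dx": -0.0004, "dy": 0.0033, "dz": 0, "wx": 0, "wy": 0, "wz": 0}]'

```text
t: 2.62
eef_pos: [0.5384, -0.2142, 0.0624]
tool_rot: [[0.993, 0.12, 0.0], [0.12, -0.993, -0.0], [0.0, 0.0, -1.0]]
contact_force: [0.4, -1.1, -0.5]
gripper_width: 0.001
grip_force: 0.4
```

```bash
cat > trk.py <<'E'
# trolley value from the red head dots (top camera) and red spout tip (scene camera)
from cell import telemetry, optics
from h import *; from fr import *
def track():
    s=telemetry.observe(); out=[]
    c=optics.capture('top'); f=c['frame'].astype(int); b,g,r=f[...,0],f[...,1],f[...,2]
    m=(r>100)&(r>1.8*g)&(r>1.8*b); n,lab,st,ce=cv2.connectedComponentsWithStats(m.astype(np.uint8))
    for i in range(1,n):
        if st[i][4]<5: continue
        q=rl(unp(c,ce[i],.24)[0])
        if abs(abs(q[0])-.048)<.012 and abs(q[1])<.25: out.append(('head',q[0],round(q[1]+.21,4)))
    c=optics.capture('scene'); f=c['frame'].astype(int); b,g,r=f[...,0],f[...,1],f[...,2]
    m=(r>100)&(r>1.8*g)&(r>1.8*b); n,lab,st,ce=cv2.connectedComponentsWithStats(m.astype(np.uint8))
    for i in range(1,n):
        if not 4<=st[i][4]<80: continue
        q=rl(unp(c,ce[i],.096)[0])
        if abs(q[0]-.137)<.02 and abs(q[1])<.25: out.append(('spout',q[0],round(q[1]+.21,4)))
        q=rl(unp(c,ce[i],.24)[0])
        if abs(abs(q[0])-.048)<.012 and abs(q[1])<.25: out.append(('headS',q[0],round(q[1]+.21,4)))
    print(round(s['t'],3),'tcp',rl(s['eef_pos']),s['eef_pos'].round(4),'F',s['contact_force'].round(1),out)
if __name__=='__main__': track()
E
python3 trk.py
```

```text
2.617 tcp [-0.0009 -0.2819] [ 0.5384 -0.2142  0.0624] F [ 0.4 -1.1 -0.5] [('head', np.float64(0.0479), np.float64(0.0582)), ('head', np.float64(-0.0474), np.float64(0.0576)), ('headS', np.float64(-0.0395), np.float64(0.0681)), ('headS', np.float64(0.0542), np.float64(0.0676)), ('spout', np.float64(0.1393), np.float64(0.0669))]
```

>>> servo_tool --increments '[{"fingers": 0, "dx": -0.0004, "dy": 0.0033, "dz": 0, "wx": 0, "wy": 0, "wz": 0}, {"fingers": 0, "dx": -0.0004, "dy": 0.0033, "dz": 0, "wx": 0, "wy": 0, "wz": 0}, {"fingers": 0, "dx": -0.0004, "dy": 0.0033, "dz": 0, "wx": 0, "wy": 0, "wz": 0}, {"fingers": 0, "dx": -0.0004, "dy": 0.0033, "dz": 0, "wx": 0, "wy": 0, "wz": 0}, {"fingers": 0, "dx": -0.0004, "dy": 0.0033, "dz": 0, "wx": 0, "wy": 0, "wz": 0}, {"fingers": 0, "dx": -0.0004, "dy": 0.0033, "dz": 0, "wx": 0, "wy": 0, "wz": 0}, {"fingers": 0, "dx": -0.0004, "dy": 0.0033, "dz": 0, "wx": 0, "wy": 0, "wz": 0}]'

```text
t: 3.3
eef_pos: [0.5354, -0.1908, 0.0623]
tool_rot: [[0.993, 0.12, -0.0], [0.12, -0.993, 0.0], [-0.0, -0.0, -1.0]]
contact_force: [0.5, -0.8, -0.1]
gripper_width: 0.001
grip_force: 0.0
```

```bash
python3 trk.py
```

```text
3.3 tcp [-0.001  -0.2583] [ 0.5354 -0.1908  0.0623] F [ 0.5 -0.8 -0.1] [('head', np.float64(0.0481), np.float64(0.0959)), ('head', np.float64(-0.0474), np.float64(0.0957)), ('headS', np.float64(-0.0401), np.float64(0.1056)), ('headS', np.float64(0.0543), np.float64(0.1061)), ('spout', np.float64(0.1401), np.float64(0.1052))]
```

The trolley is off at about 0.07 m/s. Hopping over to the front end.

>>> servo_tool --increments '[{"fingers": 0, "dx": 0, "dy": 0, "dz": 0.037, "wx": 0, "wy": 0, "wz": 0}, {"fingers": 0, "dx": 0, "dy": 0, "dz": 0.037, "wx": 0, "wy": 0, "wz": 0}, {"fingers": 0, "dx": 0, "dy": 0, "dz": 0.037, "wx": 0, "wy": 0, "wz": 0}, {"fingers": 0, "dx": 0, "dy": 0, "dz": 0.037, "wx": 0, "wy": 0, "wz": 0}, {"fingers": 0, "dx": 0, "dy": 0, "dz": 0.037, "wx": 0, "wy": 0, "wz": 0}, {"fingers": 0, "dx": 0, "dy": 0, "dz": 0.037, "wx": 0, "wy": 0, "wz": 0}, {"fingers": 0, "dx": -0.0045, "dy": 0.0372, "dz": 0.01, "wx": 0, "wy": 0, "wz": 0}, {"fingers": 0, "dx": -0.0045, "dy": 0.0372, "dz": 0, "wx": 0, "wy": 0, "wz": 0}, {"fingers": 0, "dx": -0.0045, "dy": 0.0372, "dz": 0, "wx": 0, "wy": 0, "wz": 0}, {"fingers": 0, "dx": -0.0045, "dy": 0.0372, "dz": 0, "wx": 0, "wy": 0, "wz": 0}, {"fingers": 0, "dx": -0.0045, "dy": 0.0372, "dz": 0, "wx": 0, "wy": 0, "wz": 0}]'

```text
t: 4.32
eef_pos: [0.5126, -0.0038, 0.2946]
tool_rot: [[0.993, 0.12, 0.001], [0.12, -0.993, -0.0], [0.001, 0.0, -1.0]]
contact_force: [0.5, 0.5, 0.5]
gripper_width: -0.003
grip_force: 0.0
```

>>> servo_tool --increments '[{"fingers": 0, "dx": -0.0045, "dy": 0.0372, "dz": 0, "wx": 0, "wy": 0, "wz": 0}, {"fingers": 0, "dx": -0.0045, "dy": 0.0372, "dz": 0, "wx": 0, "wy": 0, "wz": 0}, {"fingers": 0, "dx": -0.0045, "dy": 0.0372, "dz": 0, "wx": 0, "wy": 0, "wz": 0}, {"fingers": 0, "dx": -0.0045, "dy": 0.0372, "dz": 0, "wx": 0, "wy": 0, "wz": 0}, {"fingers": 0, "dx": -0.0045, "dy": 0.0372, "dz": 0, "wx": 0, "wy": 0, "wz": 0}, {"fingers": 0, "dx": -0.0045, "dy": 0.0372, "dz": 0, "wx": 0, "wy": 0, "wz": 0}, {"fingers": 0, "dx": -0.0045, "dy": 0.0372, "dz": 0, "wx": 0, "wy": 0, "wz": 0}, {"fingers": 0, "dx": -0.0045, "dy": 0.0372, "dz": 0, "wx": 0, "wy": 0, "wz": 0}, {"fingers": 0, "dx": -0.0045, "dy": 0.0372, "dz": 0, "wx": 0, "wy": 0, "wz": 0}]'

```text
t: 5.07
eef_pos: [0.472, 0.3315, 0.2945]
tool_rot: [[0.993, 0.12, 0.001], [0.12, -0.993, 0.0], [0.001, -0.0, -1.0]]
contact_force: [-0.3, -0.2, 1.0]
gripper_width: -0.003
grip_force: 0.0
```

```bash
python3 trk.py
```

```text
5.067 tcp [-0.0013  0.2677] [0.472  0.3315 0.2945] F [-0.3 -0.2  1. ] [('headS', np.float64(-0.0403), np.float64(0.1872)), ('headS', np.float64(0.0551), np.float64(0.1863)), ('spout', np.float64(0.1394), np.float64(0.1867))]
```

>>> servo_tool --increments '[{"fingers": 0, "dx": 0, "dy": 0, "dz": -0.0387, "wx": 0, "wy": 0, "wz": 0}, {"fingers": 0, "dx": 0, "dy": 0, "dz": -0.0387, "wx": 0, "wy": 0, "wz": 0}, {"fingers": 0, "dx": 0, "dy": 0, "dz": -0.0387, "wx": 0, "wy": 0, "wz": 0}, {"fingers": 0, "dx": 0, "dy": 0, "dz": -0.0387, "wx": 0, "wy": 0, "wz": 0}, {"fingers": 0, "dx": 0, "dy": 0, "dz": -0.0387, "wx": 0, "wy": 0, "wz": 0}, {"fingers": 0, "dx": 0, "dy": 0, "dz": -0.0387, "wx": 0, "wy": 0, "wz": 0}, {"fingers": 0, "dx": 0, "dy": 0, "dz": 0, "wx": 0, "wy": 0, "wz": 0}, {"fingers": 0, "dx": 0, "dy": 0, "dz": 0, "wx": 0, "wy": 0, "wz": 0}]'

```text
t: 5.83
eef_pos: [0.4709, 0.3282, 0.06]
tool_rot: [[0.993, 0.12, -0.005], [0.12, -0.993, -0.003], [-0.005, 0.002, -1.0]]
contact_force: [-0.1, 0.5, 0.4]
gripper_width: 0.003
grip_force: 0.0
```

```bash
python3 trk.py; python3 - <<'E'
import pickle; from h import *; from fr import *
from cell import optics
c=optics.capture('scene'); cv2.imwrite('pics/s2.png',cv2.resize(c['frame'][140:320,180:420],(800,600)))
E
```

```text
5.833 tcp [-0.0027  0.2647] [0.4709 0.3282 0.06  ] F [-0.1  0.5  0.4] [('head', np.float64(0.0479), np.float64(0.2079)), ('head', np.float64(-0.0477), np.float64(0.2072)), ('headS', np.float64(-0.0399), np.float64(0.2158)), ('headS', np.float64(0.055), np.float64(0.216)), ('spout', np.float64(0.14), np.float64(0.2152))]
```

View pics/s2.png

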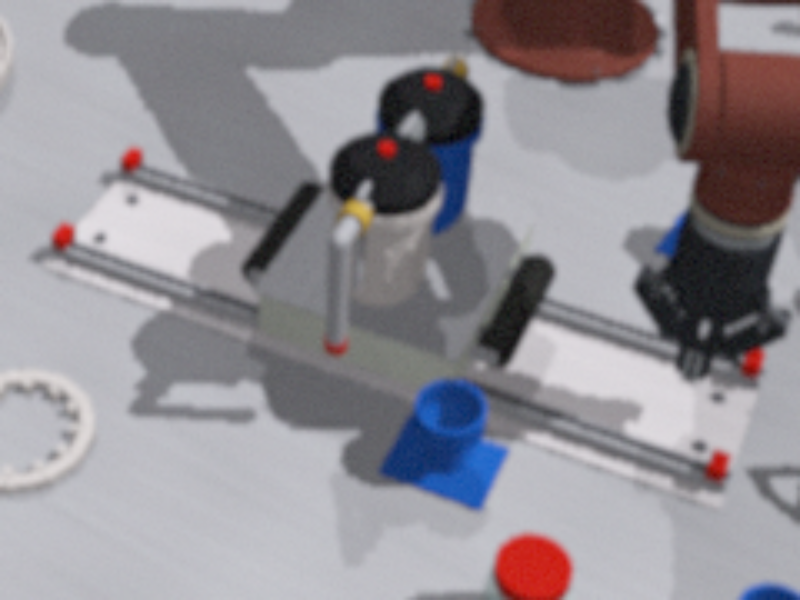

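>>> servo_tool --increments '[{"fingers": 0, "dx": 0.0024, "dy": -0.012, "dz": 0, "wx": 0, "wy": 0, "wz": 0}, {"fingers": 0, "dx": 0.0023, "dy": -0.012, "dz": 0, "wx": 0, "wy": 0, "wz": 0}, {"fingers": 0, "dx": 0.0023, "dy": -0.012, "dz": 0, "wx": 0, "wy": 0, "wz": 0}, {"fingers": 0, "dx": 0, "dy": 0, "dz": 0, "wx": 0, "wy": 0, "wz": 0}, {"fingers": 0, "dx": 0, "dy": 0, "dz": 0, "wx": 0, "wy": 0, "wz": 0}, {"fingers": 0, "dx": 0, "dy": 0, "dz": 0, "wx": 0, "wy": 0, "wz": 0}, {"fingers": 0, "dx": 0, "dy": 0, "dz": 0, "wx": 0, "wy": 0, "wz": 0}, {"fingers": 0, "dx": 0, "dy": 0, "dz": 0, "wx": 0, "wy": 0, "wz": 0}, {"fingers": 0, "dx": 0, "dy": 0, "dz": 0, "wx": 0, "wy": 0, "wz": 0}, {"fingers": 0, "dx": 0, "dy": 0, "dz": 0, "wx": 0, "wy": 0, "wz": 0}, {"fingers": 0, "dx": 0, "dy": 0, "dz": 0, "wx": 0, "wy": 0, "wz": 0}, {"fingers": 0, "dx": 0, "dy": 0, "dz": 0, "wx": 0, "wy": 0, "wz": 0}]'

```text
t: 6.98
eef_pos: [0.4795, 0.2937, 0.062]
tool_rot: [[0.993, 0.121, -0.0], [0.121, -0.993, -0.0], [-0.0, 0.0, -1.0]]
contact_force: [0.1, -0.1, 0.1]
gripper_width: -0.0
grip_force: 0.0
```

```bash
python3 trk.py
```

```text
6.983 tcp [0.0016 0.2294] [0.4795 0.2937 0.062 ] F [ 0.1 -0.1  0.1] [('head', np.float64(0.0471), np.float64(0.2436)), ('headS', np.float64(-0.0399), np.float64(0.2516)), ('headS', np.float64(0.0549), np.float64(0.251)), ('spout', np.float64(0.1403), np.float64(0.2522))]
```

>>> servo_tool --increments '[{"fingers": 0, "dx": 0, "dy": 0, "dz": 0, "wx": 0, "wy": 0, "wz": 0}, {"fingers": 0, "dx": 0, "dy": 0, "dz": 0, "wx": 0, "wy": 0, "wz": 0}, {"fingers": 0, "dx": 0, "dy": 0, "dz": 0, "wx": 0, "wy": 0, "wz": 0}, {"fingers": 0, "dx": 0, "dy": 0, "dz": 0, "wx": 0, "wy": 0, "wz": 0}, {"fingers": 0, "dx": 0, "dy": 0, "dz": 0, "wx": 0, "wy": 0, "wz": 0}, {"fingers": 0, "dx": 0, "dy": 0, "dz": 0, "wx": 0, "wy": 0, "wz": 0}, {"fingers": 0, "dx": 0, "dy": 0, "dz": 0, "wx": 0, "wy": 0, "wz": 0}, {"fingers": 0, "dx": 0, "dy": 0, "dz": 0, "wx": 0, "wy": 0, "wz": 0}, {"fingers": 0, "dx": 0, "dy": 0, "dz": 0, "wx": 0, "wy": 0, "wz": 0}, {"fingers": 0, "dx": 0, "dy": 0, "dz": 0, "wx": 0, "wy": 0, "wz": 0}, {"fingers": 0, "dx": 0, "dy": 0, "dz": 0, "wx": 0, "wy": 0, "wz": 0}, {"fingers": 0, "dx": 0, "dy": 0, "dz": 0, "wx": 0, "wy": 0, "wz": 0}]'

```text
t: 8.08
eef_pos: [0.4795, 0.2936, 0.0621]
tool_rot: [[0.993, 0.12, -0.0], [0.12, -0.993, -0.0], [-0.0, 0.0, -1.0]]
contact_force: [0.7, -0.4, 0.4]
gripper_width: -0.001
grip_force: 0.0
```

```bash
python3 trk.py; python3 - <<'E'
from h import *; from fr import *
from cell import optics
c=optics.capture('scene'); cv2.imwrite('pics/s3.png',cv2.resize(c['frame'][190:310,260:420],(800,600),interpolation=2))
E
```

```text
8.083 tcp [0.0017 0.2292] [0.4795 0.2936 0.0621] F [ 0.7 -0.4  0.4] [('head', np.float64(0.0479), np.float64(0.2701)), ('headS', np.float64(-0.0391), np.float64(0.2791)), ('headS', np.float64(0.0548), np.float64(0.2786)), ('spout', np.float64(0.1394), np.float64(0.2793))]
```

View pics/s3.png

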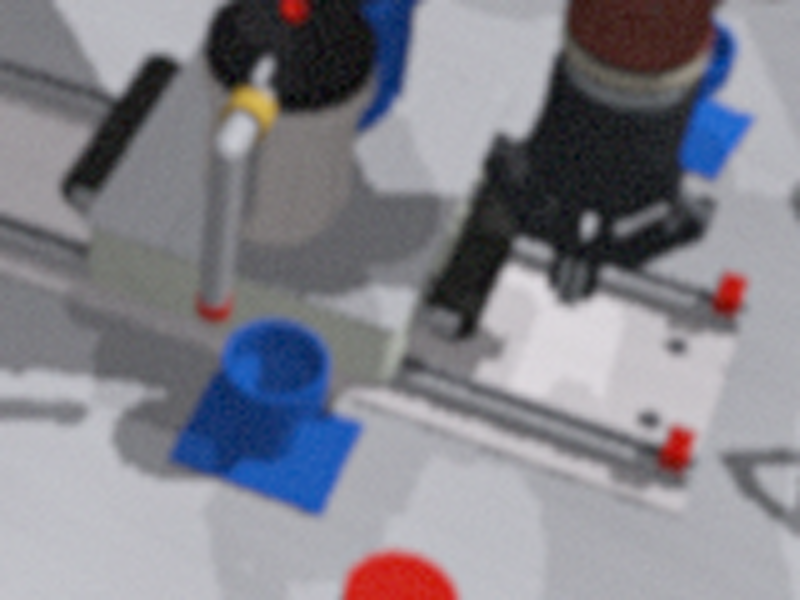

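>>> servo_tool --increments '[{"fingers": 0, "dx": 0, "dy": 0, "dz": 0, "wx": 0, "wy": 0, "wz": 0}, {"fingers": 0, "dx": 0, "dy": 0, "dz": 0, "wx": 0, "wy": 0, "wz": 0}, {"fingers": 0, "dx": 0, "dy": 0, "dz": 0, "wx": 0, "wy": 0, "wz": 0}, {"fingers": 0, "dx": 0, "dy": 0, "dz": 0, "wx": 0, "wy": 0, "wz": 0}, {"fingers": 0, "dx": 0, "dy": 0, "dz": 0, "wx": 0, "wy": 0, "wz": 0}, {"fingers": 0, "dx": 0, "dy": 0, "dz": 0, "wx": 0, "wy": 0, "wz": 0}, {"fingers": 0, "dx": 0, "dy": 0, "dz": 0, "wx": 0, "wy": 0, "wz": 0}, {"fingers": 0, "dx": 0, "dy": 0, "dz": 0, "wx": 0, "wy": 0, "wz": 0}, {"fingers": 0, "dx": 0, "dy": 0, "dz": 0, "wx": 0, "wy": 0, "wz": 0}, {"fingers": 0, "dx": 0, "dy": 0, "dz": 0, "wx": 0, "wy": 0, "wz": 0}]'

```text
t: 9.07
eef_pos: [0.4795, 0.2936, 0.0621]
tool_rot: [[0.993, 0.12, -0.0], [0.12, -0.993, -0.0], [-0.0, 0.0, -1.0]]
contact_force: [-1.0, 1.5, 0.1]
gripper_width: -0.003
grip_force: 0.0
```

```bash
python3 trk.py; python3 -c "
import pickle; from h import *; from fr import *
c=pickle.load(open('cap0.pkl','rb'))['scene']
print(rl(unp(c,(315.2,263.2),.072)[0]),rl(unp(c,(315.1,262.5),.072)[0]))"
```

```text
9.067 tcp [0.0017 0.2293] [0.4795 0.2936 0.0621] F [-1.   1.5  0.1] [('headS', np.float64(-0.0396), np.float64(0.2998)), ('headS', np.float64(0.0553), np.float64(0.2994)), ('spout', np.float64(0.1395), np.float64(0.2999))]
[0.1405 0.109 ] [0.1384 0.1079]
```

>>> servo_tool --increments '[{"fingers": 0, "dx": 0, "dy": 0, "dz": 0, "wx": 0, "wy": 0, "wz": 0}, {"fingers": 0, "dx": 0, "dy": 0, "dz": 0, "wx": 0, "wy": 0, "wz": 0}, {"fingers": 0, "dx": 0, "dy": 0, "dz": 0, "wx": 0, "wy": 0, "wz": 0}, {"fingers": 0, "dx": 0, "dy": 0, "dz": 0, "wx": 0, "wy": 0, "wz": 0}, {"fingers": 0, "dx": -0.0001, "dy": 0.0007, "dz": 0, "wx": 0, "wy": 0, "wz": 0}, {"fingers": 0, "dx": -0.0001, "dy": 0.0007, "dz": 0, "wx": 0, "wy": 0, "wz": 0}, {"fingers": 0, "dx": -0.0001, "dy": 0.0007, "dz": 0, "wx": 0, "wy": 0, "wz": 0}, {"fingers": 0, "dx": -0.0001, "dy": 0.0007, "dz": 0, "wx": 0, "wy": 0, "wz": 0}, {"fingers": 0, "dx": -0.0001, "dy": 0.0007, "dz": 0, "wx": 0, "wy": 0, "wz": 0}, {"fingers": 0, "dx": -0.0001, "dy": 0.0007, "dz": 0, "wx": 0, "wy": 0, "wz": 0}, {"fingers": 0, "dx": -0.0001, "dy": 0.0007, "dz": 0, "wx": 0, "wy": 0, "wz": 0}, {"fingers": 0, "dx": -0.0001, "dy": 0.0007, "dz": 0, "wx": 0, "wy": 0, "wz": 0}]'

```text
t: 10.17
eef_pos: [0.4787, 0.2993, 0.062]
tool_rot: [[0.993, 0.12, -0.0], [0.12, -0.993, -0.0], [-0.0, 0.0, -1.0]]
contact_force: [-0.1, -1.1, 0.1]
gripper_width: -0.004
grip_force: 0.0
```

```bash
python3 trk.py
```

```text
10.167 tcp [0.0015 0.235 ] [0.4787 0.2993 0.062 ] F [-0.1 -1.1  0.1] [('headS', np.float64(-0.0402), np.float64(0.3058)), ('headS', np.float64(0.0559), np.float64(0.3057)), ('spout', np.float64(0.1392), np.float64(0.3055))]
```

>>> servo_tool --increments '[{"fingers": 0, "dx": -0.0012, "dy": 0.01, "dz": 0, "wx": 0, "wy": 0, "wz": 0}, {"fingers": 0, "dx": -0.0012, "dy": 0.01, "dz": 0, "wx": 0, "wy": 0, "wz": 0}, {"fingers": 0, "dx": 0, "dy": 0, "dz": 0, "wx": 0, "wy": 0, "wz": 0}, {"fingers": 0, "dx": 0, "dy": 0, "dz": 0, "wx": 0, "wy": 0, "wz": 0}, {"fingers": 0, "dx": 0, "dy": 0, "dz": 0, "wx": 0, "wy": 0, "wz": 0}, {"fingers": 0, "dx": 0, "dy": 0, "dz": 0, "wx": 0, "wy": 0, "wz": 0}, {"fingers": 0, "dx": 0, "dy": 0, "dz": 0, "wx": 0, "wy": 0, "wz": 0}, {"fingers": 0, "dx": 0, "dy": 0, "dz": 0, "wx": 0, "wy": 0, "wz": 0}, {"fingers": 0, "dx": 0, "dy": 0, "dz": 0, "wx": 0, "wy": 0, "wz": 0}, {"fingers": 0, "dx": 0, "dy": 0, "dz": 0, "wx": 0, "wy": 0, "wz": 0}, {"fingers": 0, "dx": 0, "dy": 0, "dz": 0, "wx": 0, "wy": 0, "wz": 0}, {"fingers": 0, "dx": 0, "dy": 0, "dz": 0, "wx": 0, "wy": 0, "wz": 0}]'

```text
t: 11.27
eef_pos: [0.4763, 0.3191, 0.0621]
tool_rot: [[0.993, 0.12, -0.0], [0.12, -0.993, 0.0], [-0.0, -0.0, -1.0]]
contact_force: [-0.2, 0.1, 0.4]
gripper_width: 0.004
grip_force: 0.0
```

```bash
python3 trk.py
```

```text
11.267 tcp [0.0016 0.255 ] [0.4763 0.3191 0.0621] F [-0.2  0.1  0.4] [('head', np.float64(0.0484), np.float64(0.296)), ('headS', np.float64(-0.0402), np.float64(0.303)), ('headS', np.float64(0.0548), np.float64(0.3026)), ('spout', np.float64(0.1395), np.float64(0.3042))]
```

The trolley is nearly at rest, about 14 mm short of the cup. It needs a tiny push from the rear, so I'll hop back.

>>> servo_tool --increments '[{"fingers": 0, "dx": 0, "dy": 0, "dz": 0.0387, "wx": 0, "wy": 0, "wz": 0}, {"fingers": 0, "dx": 0, "dy": 0, "dz": 0.0387, "wx": 0, "wy": 0, "wz": 0}, {"fingers": 0, "dx": 0, "dy": 0, "dz": 0.0387, "wx": 0, "wy": 0, "wz": 0}, {"fingers": 0, "dx": 0, "dy": 0, "dz": 0.0387, "wx": 0, "wy": 0, "wz": 0}, {"fingers": 0, "dx": 0, "dy": 0, "dz": 0.0387, "wx": 0, "wy": 0, "wz": 0}, {"fingers": 0, "dx": 0, "dy": 0, "dz": 0.0387, "wx": 0, "wy": 0, "wz": 0}, {"fingers": 0, "dx": 0.0044, "dy": -0.0367, "dz": 0, "wx": 0, "wy": 0, "wz": 0}, {"fingers": 0, "dx": 0.0044, "dy": -0.0367, "dz": 0, "wx": 0, "wy": 0, "wz": 0}, {"fingers": 0, "dx": 0.0044, "dy": -0.0367, "dz": 0, "wx": 0, "wy": 0, "wz": 0}, {"fingers": 0, "dx": 0.0044, "dy": -0.0367, "dz": 0, "wx": 0, "wy": 0, "wz": 0}]'

```text
t: 12.2
eef_pos: [0.4938, 0.1712, 0.2948]
tool_rot: [[0.993, 0.121, 0.001], [0.121, -0.993, 0.0], [0.001, 0.0, -1.0]]
contact_force: [0.1, -0.3, 0.5]
gripper_width: 0.003
grip_force: 0.0
```

>>> servo_tool --increments '[{"fingers": 0, "dx": 0.0044, "dy": -0.0367, "dz": 0, "wx": 0, "wy": 0, "wz": 0}, {"fingers": 0, "dx": 0.0044, "dy": -0.0367, "dz": 0, "wx": 0, "wy": 0, "wz": 0}, {"fingers": 0, "dx": 0.0044, "dy": -0.0367, "dz": 0, "wx": 0, "wy": 0, "wz": 0}, {"fingers": 0, "dx": 0.0044, "dy": -0.0367, "dz": 0, "wx": 0, "wy": 0, "wz": 0}, {"fingers": 0, "dx": 0.0044, "dy": -0.0367, "dz": 0, "wx": 0, "wy": 0, "wz": 0}, {"fingers": 0, "dx": 0, "dy": 0, "dz": -0.035, "wx": 0, "wy": 0, "wz": 0}, {"fingers": 0, "dx": 0, "dy": 0, "dz": -0.035, "wx": 0, "wy": 0, "wz": 0}, {"fingers": 0, "dx": 0, "dy": 0, "dz": -0.035, "wx": 0, "wy": 0, "wz": 0}]'

```text
t: 12.87
eef_pos: [0.5164, -0.0122, 0.189]
tool_rot: [[0.993, 0.118, 0.003], [0.118, -0.993, -0.0], [0.003, 0.001, -1.0]]
contact_force: [0.3, 0.1, 0.2]
gripper_width: 0.002
grip_force: 0.0
```

```bash
python3 trk.py
```

```text
12.867 tcp [ 0.0016 -0.0787] [ 0.5164 -0.0122  0.189 ] F [0.3 0.1 0.2] [('head', np.float64(0.0477), np.float64(0.2975)), ('head', np.float64(-0.0482), np.float64(0.2973)), ('headS', np.float64(-0.0399), np.float64(0.3039)), ('headS', np.float64(0.0544), np.float64(0.3036)), ('spout', np.float64(0.1401), np.float64(0.3037))]
```

>>> servo_tool --increments '[{"fingers": 0, "dx": 0, "dy": 0, "dz": -0.0318, "wx": 0, "wy": 0, "wz": 0}, {"fingers": 0, "dx": 0, "dy": 0, "dz": -0.0318, "wx": 0, "wy": 0, "wz": 0}, {"fingers": 0, "dx": 0, "dy": 0, "dz": -0.0318, "wx": 0, "wy": 0, "wz": 0}, {"fingers": 0, "dx": 0, "dy": 0, "dz": -0.0318, "wx": 0, "wy": 0, "wz": 0}, {"fingers": 0, "dx": 0, "dy": 0, "dz": 0, "wx": 0, "wy": 0, "wz": 0}, {"fingers": 0, "dx": 0, "dy": 0, "dz": 0, "wx": 0, "wy": 0, "wz": 0}, {"fingers": 0, "dx": -0.0007, "dy": 0.006, "dz": 0, "wx": 0, "wy": 0, "wz": 0}, {"fingers": 0, "dx": -0.0007, "dy": 0.006, "dz": 0, "wx": 0, "wy": 0, "wz": 0}, {"fingers": 0, "dx": -0.0007, "dy": 0.006, "dz": 0, "wx": 0, "wy": 0, "wz": 0}, {"fingers": 0, "dx": 0, "dy": 0, "dz": 0, "wx": 0, "wy": 0, "wz": 0}]'

```text
t: 13.8
eef_pos: [0.515, 0.008, 0.0642]
tool_rot: [[0.993, 0.122, 0.003], [0.122, -0.993, -0.0], [0.003, 0.0, -1.0]]
contact_force: [-0.1, -0.1, 0.8]
gripper_width: 0.003
grip_force: 0.0
```

```bash
python3 trk.py
```

```text
13.8 tcp [ 0.0026 -0.0585] [0.515  0.008  0.0642] F [-0.1 -0.1  0.8] [('head', np.float64(0.0473), np.float64(0.2966)), ('head', np.float64(-0.0482), np.float64(0.2973)), ('headS', np.float64(-0.0399), np.float64(0.3039)), ('headS', np.float64(0.0541), np.float64(0.3034)), ('spout', np.float64(0.1401), np.float64(0.3037))]
```

>>> servo_tool --increments '[{"fingers": 0, "dx": 0, "dy": 0.00025, "dz": 0, "wx": 0, "wy": 0, "wz": 0}, {"fingers": 0, "dx": 0, "dy": 0.00025, "dz": 0, "wx": 0, "wy": 0, "wz": 0}, {"fingers": 0, "dx": 0, "dy": 0.00025, "dz": 0, "wx": 0, "wy": 0, "wz": 0}, {"fingers": 0, "dx": 0, "dy": 0.00025, "dz": 0, "wx": 0, "wy": 0, "wz": 0}, {"fingers": 0, "dx": 0, "dy": 0.00025, "dz": 0, "wx": 0, "wy": 0, "wz": 0}, {"fingers": 0, "dx": 0, "dy": 0.00025, "dz": 0, "wx": 0, "wy": 0, "wz": 0}, {"fingers": 0, "dx": 0, "dy": 0.00025, "dz": 0, "wx": 0, "wy": 0, "wz": 0}, {"fingers": 0, "dx": 0, "dy": 0.00025, "dz": 0, "wx": 0, "wy": 0, "wz": 0}, {"fingers": 0, "dx": 0, "dy": 0.00025, "dz": 0, "wx": 0, "wy": 0, "wz": 0}, {"fingers": 0, "dx": 0, "dy": 0.00025, "dz": 0, "wx": 0, "wy": 0, "wz": 0}, {"fingers": 0, "dx": 0, "dy": 0.00025, "dz": 0, "wx": 0, "wy": 0, "wz": 0}, {"fingers": 0, "dx": 0, "dy": 0.00025, "dz": 0, "wx": 0, "wy": 0, "wz": 0}]'

```text
t: 14.9
eef_pos: [0.5138, 0.0099, 0.0621]
tool_rot: [[0.993, 0.12, 0.0], [0.12, -0.993, -0.0], [0.0, 0.0, -1.0]]
contact_force: [-0.6, 0.1, 0.0]
gripper_width: 0.003
grip_force: 0.0
```

>>> servo_tool --increments '[{"fingers": 0, "dx": 0, "dy": 0.00025, "dz": 0, "wx": 0, "wy": 0, "wz": 0}, {"fingers": 0, "dx": 0, "dy": 0.00025, "dz": 0, "wx": 0, "wy": 0, "wz": 0}, {"fingers": 0, "dx": 0, "dy": 0.00025, "dz": 0, "wx": 0, "wy": 0, "wz": 0}, {"fingers": 0, "dx": 0, "dy": 0.00025, "dz": 0, "wx": 0, "wy": 0, "wz": 0}, {"fingers": 0, "dx": 0, "dy": 0.00025, "dz": 0, "wx": 0, "wy": 0, "wz": 0}, {"fingers": 0, "dx": 0, "dy": 0.00025, "dz": 0, "wx": 0, "wy": 0, "wz": 0}, {"fingers": 0, "dx": 0, "dy": 0.00025, "dz": 0, "wx": 0, "wy": 0, "wz": 0}, {"fingers": 0, "dx": 0, "dy": 0.00025, "dz": 0, "wx": 0, "wy": 0, "wz": 0}, {"fingers": 0, "dx": 0, "dy": 0.00025, "dz": 0, "wx": 0, "wy": 0, "wz": 0}, {"fingers": 0, "dx": 0, "dy": 0.00025, "dz": 0, "wx": 0, "wy": 0, "wz": 0}, {"fingers": 0, "dx": 0, "dy": 0.00025, "dz": 0, "wx": 0, "wy": 0, "wz": 0}, {"fingers": 0, "dx": 0, "dy": 0.00025, "dz": 0, "wx": 0, "wy": 0, "wz": 0}]'

```text
t: 15.9
eef_pos: [0.5138, 0.0129, 0.0621]
tool_rot: [[0.993, 0.12, 0.0], [0.12, -0.993, 0.0], [0.0, -0.0, -1.0]]
contact_force: [-0.2, 0.4, 0.9]
gripper_width: 0.002
grip_force: 0.0
```

```bash
python3 trk.py
```

```text
15.9 tcp [ 0.002  -0.0535] [0.5138 0.0129 0.0621] F [-0.2  0.4  0.9] [('head', np.float64(0.0477), np.float64(0.2966)), ('head', np.float64(-0.0482), np.float64(0.2973)), ('headS', np.float64(-0.0399), np.float64(0.3039)), ('headS', np.float64(0.0542), np.float64(0.3037)), ('spout', np.float64(0.1401), np.float64(0.3037))]
```

>>> servo_tool --increments '[{"fingers": 0, "dx": 0, "dy": 0.00025, "dz": 0, "wx": 0, "wy": 0, "wz": 0}, {"fingers": 0, "dx": 0, "dy": 0.00025, "dz": 0, "wx": 0, "wy": 0, "wz": 0}, {"fingers": 0, "dx": 0, "dy": 0.00025, "dz": 0, "wx": 0, "wy": 0, "wz": 0}, {"fingers": 0, "dx": 0, "dy": 0.00025, "dz": 0, "wx": 0, "wy": 0, "wz": 0}, {"fingers": 0, "dx": 0, "dy": 0.00025, "dz": 0, "wx": 0, "wy": 0, "wz": 0}, {"fingers": 0, "dx": 0, "dy": 0.00025, "dz": 0, "wx": 0, "wy": 0, "wz": 0}, {"fingers": 0, "dx": 0, "dy": 0.00025, "dz": 0, "wx": 0, "wy": 0, "wz": 0}, {"fingers": 0, "dx": 0, "dy": 0.00025, "dz": 0, "wx": 0, "wy": 0, "wz": 0}, {"fingers": 0, "dx": 0, "dy": 0.00025, "dz": 0, "wx": 0, "wy": 0, "wz": 0}, {"fingers": 0, "dx": 0, "dy": 0.00025, "dz": 0, "wx": 0, "wy": 0, "wz": 0}, {"fingers": 0, "dx": 0, "dy": 0.00025, "dz": 0, "wx": 0, "wy": 0, "wz": 0}, {"fingers": 0, "dx": 0, "dy": 0.00025, "dz": 0, "wx": 0, "wy": 0, "wz": 0}]'

```text
t: 17.0
eef_pos: [0.5138, 0.016, 0.0621]
tool_rot: [[0.993, 0.12, 0.0], [0.12, -0.993, 0.0], [0.0, -0.0, -1.0]]
contact_force: [-0.4, -0.3, -0.1]
gripper_width: -0.001
grip_force: 0.0
```

```bash
python3 trk.py
```

```text
17.0 tcp [ 0.0024 -0.0505] [0.5138 0.016  0.0621] F [-0.4 -0.3 -0.1] [('head', np.float64(0.0477), np.float64(0.2966)), ('head', np.float64(-0.0482), np.float64(0.2973)), ('headS', np.float64(-0.0399), np.float64(0.3039)), ('headS', np.float64(0.0542), np.float64(0.3037)), ('spout', np.float64(0.1401), np.float64(0.3037))]
```

>>> servo_tool --increments '[{"fingers": 0, "dx": 0, "dy": 0.00025, "dz": 0, "wx": 0, "wy": 0, "wz": 0}, {"fingers": 0, "dx": 0, "dy": 0.00025, "dz": 0, "wx": 0, "wy": 0, "wz": 0}, {"fingers": 0, "dx": 0, "dy": 0.00025, "dz": 0, "wx": 0, "wy": 0, "wz": 0}, {"fingers": 0, "dx": 0, "dy": 0.00025, "dz": 0, "wx": 0, "wy": 0, "wz": 0}, {"fingers": 0, "dx": 0, "dy": 0.00025, "dz": 0, "wx": 0, "wy": 0, "wz": 0}, {"fingers": 0, "dx": 0, "dy": 0.00025, "dz": 0, "wx": 0, "wy": 0, "wz": 0}, {"fingers": 0, "dx": 0, "dy": 0.00025, "dz": 0, "wx": 0, "wy": 0, "wz": 0}, {"fingers": 0, "dx": 0, "dy": 0.00025, "dz": 0, "wx": 0, "wy": 0, "wz": 0}, {"fingers": 0, "dx": 0, "dy": 0.00025, "dz": 0, "wx": 0, "wy": 0, "wz": 0}]'

```text
t: 17.85
eef_pos: [0.5138, 0.0182, 0.0621]
tool_rot: [[0.993, 0.12, -0.0], [0.12, -0.993, -0.0], [-0.0, 0.0, -1.0]]
contact_force: [-0.9, 0.1, 1.0]
gripper_width: -0.004
grip_force: 0.0
```

```bash
python3 trk.py
```

```text
17.85 tcp [ 0.0026 -0.0483] [0.5138 0.0182 0.0621] F [-0.9  0.1  1. ] [('head', np.float64(0.0479), np.float64(0.2986)), ('head', np.float64(-0.0482), np.float64(0.2973)), ('headS', np.float64(-0.0401), np.float64(0.3045)), ('headS', np.float64(0.0543), np.float64(0.3043)), ('spout', np.float64(0.1402), np.float64(0.3052))]
```

>>> servo_tool --increments '[{"fingers": 0, "dx": 0, "dy": 0.00025, "dz": 0, "wx": 0, "wy": 0, "wz": 0}, {"fingers": 0, "dx": 0, "dy": 0.00025, "dz": 0, "wx": 0, "wy": 0, "wz": 0}, {"fingers": 0, "dx": 0, "dy": 0.00025, "dz": 0, "wx": 0, "wy": 0, "wz": 0}, {"fingers": 0, "dx": 0, "dy": 0.00025, "dz": 0, "wx": 0, "wy": 0, "wz": 0}, {"fingers": 0, "dx": 0, "dy": 0.00025, "dz": 0, "wx": 0, "wy": 0, "wz": 0}, {"fingers": 0, "dx": 0, "dy": 0.00025, "dz": 0, "wx": 0, "wy": 0, "wz": 0}, {"fingers": 0, "dx": 0, "dy": 0.00025, "dz": 0, "wx": 0, "wy": 0, "wz": 0}, {"fingers": 0, "dx": 0, "dy": 0, "dz": 0, "wx": 0, "wy": 0, "wz": 0}, {"fingers": 0, "dx": 0, "dy": 0, "dz": 0, "wx": 0, "wy": 0, "wz": 0}, {"fingers": 0, "dx": 0, "dy": 0, "dz": 0, "wx": 0, "wy": 0, "wz": 0}, {"fingers": 0, "dx": 0, "dy": 0, "dz": 0, "wx": 0, "wy": 0, "wz": 0}, {"fingers": 0, "dx": 0, "dy": 0, "dz": 0, "wx": 0, "wy": 0, "wz": 0}]'

```text
t: 18.95
eef_pos: [0.5138, 0.0199, 0.0621]
tool_rot: [[0.993, 0.12, 0.0], [0.12, -0.993, -0.0], [0.0, 0.0, -1.0]]
contact_force: [-0.1, 0.5, -0.6]
gripper_width: -0.004
grip_force: 0.0
```

```bash
python3 trk.py
```

```text
18.95 tcp [ 0.0028 -0.0466] [0.5138 0.0199 0.0621] F [-0.1  0.5 -0.6] [('head', np.float64(0.0476), np.float64(0.3026)), ('head', np.float64(-0.0482), np.float64(0.3029)), ('headS', np.float64(-0.0406), np.float64(0.3087)), ('headS', np.float64(0.0543), np.float64(0.3097)), ('spout', np.float64(0.1396), np.float64(0.3092))]
```

>>> servo_tool --increments '[{"fingers": 0, "dx": 0, "dy": 0, "dz": 0, "wx": 0, "wy": 0, "wz": 0}, {"fingers": 0, "dx": 0, "dy": 0, "dz": 0, "wx": 0, "wy": 0, "wz": 0}, {"fingers": 0, "dx": 0, "dy": 0, "dz": 0, "wx": 0, "wy": 0, "wz": 0}, {"fingers": 0, "dx": 0, "dy": 0, "dz": 0, "wx": 0, "wy": 0, "wz": 0}, {"fingers": 0, "dx": 0, "dy": 0, "dz": 0, "wx": 0, "wy": 0, "wz": 0}, {"fingers": 0, "dx": 0, "dy": 0, "dz": 0, "wx": 0, "wy": 0, "wz": 0}, {"fingers": 0, "dx": 0, "dy": 0, "dz": 0, "wx": 0, "wy": 0, "wz": 0}, {"fingers": 0, "dx": 0, "dy": 0, "dz": 0, "wx": 0, "wy": 0, "wz": 0}, {"fingers": 0, "dx": 0, "dy": 0, "dz": 0, "wx": 0, "wy": 0, "wz": 0}, {"fingers": 0, "dx": 0, "dy": 0, "dz": 0, "wx": 0, "wy": 0, "wz": 0}, {"fingers": 0, "dx": 0, "dy": 0, "dz": 0, "wx": 0, "wy": 0, "wz": 0}, {"fingers": 0, "dx": 0, "dy": 0, "dz": 0, "wx": 0, "wy": 0, "wz": 0}]'

```text
t: 20.05
eef_pos: [0.5138, 0.0199, 0.0621]
tool_rot: [[0.993, 0.12, -0.0], [0.12, -0.993, 0.0], [-0.0, -0.0, -1.0]]
contact_force: [0.9, -0.0, 0.8]
gripper_width: 0.003
grip_force: 0.0
```

```bash
python3 trk.py
```

```text
20.05 tcp [ 0.0028 -0.0465] [0.5138 0.0199 0.0621] F [ 0.9 -0.   0.8] [('head', np.float64(0.0476), np.float64(0.3057)), ('head', np.float64(-0.048), np.float64(0.3052)), ('headS', np.float64(-0.0393), np.float64(0.3127)), ('headS', np.float64(0.0542), np.float64(0.3119)), ('spout', np.float64(0.1393), np.float64(0.3132))]
```

Coasting to a stop about on target. Backing the hand off and lifting clear.

>>> servo_tool --increments '[{"fingers": 0, "dx": 0.0024, "dy": -0.02, "dz": 0, "wx": 0, "wy": 0, "wz": 0}, {"fingers": 0, "dx": 0.0024, "dy": -0.02, "dz": 0, "wx": 0, "wy": 0, "wz": 0}, {"fingers": 0, "dx": 0, "dy": 0, "dz": 0.035, "wx": 0, "wy": 0, "wz": 0}, {"fingers": 0, "dx": 0, "dy": 0, "dz": 0.035, "wx": 0, "wy": 0, "wz": 0}, {"fingers": 0, "dx": 0, "dy": -0.03, "dz": 0.02, "wx": 0, "wy": 0, "wz": 0}, {"fingers": 0, "dx": 0, "dy": -0.03, "dz": 0.02, "wx": 0, "wy": 0, "wz": 0}, {"fingers": 0, "dx": 0, "dy": 0, "dz": 0, "wx": 0, "wy": 0, "wz": 0}, {"fingers": 0, "dx": 0, "dy": 0, "dz": 0, "wx": 0, "wy": 0, "wz": 0}, {"fingers": 0, "dx": 0, "dy": 0, "dz": 0, "wx": 0, "wy": 0, "wz": 0}, {"fingers": 0, "dx": 0, "dy": 0, "dz": 0, "wx": 0, "wy": 0, "wz": 0}, {"fingers": 0, "dx": 0, "dy": 0, "dz": 0, "wx": 0, "wy": 0, "wz": 0}, {"fingers": 0, "dx": 0, "dy": 0, "dz": 0, "wx": 0, "wy": 0, "wz": 0}]'

```text
t: 21.15
eef_pos: [0.518, -0.0792, 0.1708]
tool_rot: [[0.993, 0.121, -0.002], [0.121, -0.993, 0.001], [-0.002, -0.001, -1.0]]
contact_force: [0.0, 0.8, -0.1]
gripper_width: 0.001
grip_force: 0.0
```

>>> servo_tool --increments '[{"fingers": 0, "dx": 0, "dy": 0, "dz": 0, "wx": 0, "wy": 0, "wz": 0}, {"fingers": 0, "dx": 0, "dy": 0, "dz": 0, "wx": 0, "wy": 0, "wz": 0}, {"fingers": 0, "dx": 0, "dy": 0, "dz": 0, "wx": 0, "wy": 0, "wz": 0}, {"fingers": 0, "dx": 0, "dy": 0, "dz": 0, "wx": 0, "wy": 0, "wz": 0}, {"fingers": 0, "dx": 0, "dy": 0, "dz": 0, "wx": 0, "wy": 0, "wz": 0}, {"fingers": 0, "dx": 0, "dy": 0, "dz": 0, "wx": 0, "wy": 0, "wz": 0}, {"fingers": 0, "dx": 0, "dy": 0, "dz": 0, "wx": 0, "wy": 0, "wz": 0}, {"fingers": 0, "dx": 0, "dy": 0, "dz": 0, "wx": 0, "wy": 0, "wz": 0}, {"fingers": 0, "dx": 0, "dy": 0, "dz": 0, "wx": 0, "wy": 0, "wz": 0}, {"fingers": 0, "dx": 0, "dy": 0, "dz": 0, "wx": 0, "wy": 0, "wz": 0}, {"fingers": 0, "dx": 0, "dy": 0, "dz": 0, "wx": 0, "wy": 0, "wz": 0}, {"fingers": 0, "dx": 0, "dy": 0, "dz": 0, "wx": 0, "wy": 0, "wz": 0}]'

```text
t: 22.15
eef_pos: [0.5186, -0.0801, 0.1721]
tool_rot: [[0.993, 0.12, -0.0], [0.12, -0.993, 0.0], [-0.0, -0.0, -1.0]]
contact_force: [0.4, 0.9, 0.8]
gripper_width: 0.005
grip_force: 0.0
```

```bash
python3 trk.py
```

```text
22.15 tcp [-0.0044 -0.1464] [ 0.5186 -0.0801  0.1721] F [0.4 0.9 0.8] [('head', np.float64(0.0477), np.float64(0.3073)), ('head', np.float64(-0.0476), np.float64(0.3067)), ('headS', np.float64(-0.0399), np.float64(0.3132)), ('headS', np.float64(0.0539), np.float64(0.3125)), ('spout', np.float64(0.1397), np.float64(0.3131))]
```

>>> servo_tool --increments '[{"fingers": 0, "dx": 0, "dy": 0, "dz": 0, "wx": 0, "wy": 0, "wz": 0}, {"fingers": 0, "dx": 0, "dy": 0, "dz": 0, "wx": 0, "wy": 0, "wz": 0}, {"fingers": 0, "dx": 0, "dy": 0, "dz": 0, "wx": 0, "wy": 0, "wz": 0}, {"fingers": 0, "dx": 0, "dy": 0, "dz": 0, "wx": 0, "wy": 0, "wz": 0}, {"fingers": 0, "dx": 0, "dy": 0, "dz": 0, "wx": 0, "wy": 0, "wz": 0}, {"fingers": 0, "dx": 0, "dy": 0, "dz": 0, "wx": 0, "wy": 0, "wz": 0}, {"fingers": 0, "dx": 0, "dy": 0, "dz": 0, "wx": 0, "wy": 0, "wz": 0}, {"fingers": 0, "dx": 0, "dy": 0, "dz": 0, "wx": 0, "wy": 0, "wz": 0}, {"fingers": 0, "dx": 0, "dy": 0, "dz": 0, "wx": 0, "wy": 0, "wz": 0}, {"fingers": 0, "dx": 0, "dy": 0, "dz": 0, "wx": 0, "wy": 0, "wz": 0}, {"fingers": 0, "dx": 0, "dy": 0, "dz": 0, "wx": 0, "wy": 0, "wz": 0}, {"fingers": 0, "dx": 0, "dy": 0, "dz": 0, "wx": 0, "wy": 0, "wz": 0}]'

```text
t: 23.25
eef_pos: [0.5186, -0.0801, 0.1721]
tool_rot: [[0.993, 0.12, -0.0], [0.12, -0.993, 0.0], [-0.0, -0.0, -1.0]]
contact_force: [0.5, 0.9, 0.5]
gripper_width: -0.002
grip_force: 0.0
```

>>> servo_tool --increments '[{"fingers": 0, "dx": 0, "dy": 0, "dz": 0, "wx": 0, "wy": 0, "wz": 0}, {"fingers": 0, "dx": 0, "dy": 0, "dz": 0, "wx": 0, "wy": 0, "wz": 0}, {"fingers": 0, "dx": 0, "dy": 0, "dz": 0, "wx": 0, "wy": 0, "wz": 0}, {"fingers": 0, "dx": 0, "dy": 0, "dz": 0, "wx": 0, "wy": 0, "wz": 0}, {"fingers": 0, "dx": 0, "dy": 0, "dz": 0, "wx": 0, "wy": 0, "wz": 0}, {"fingers": 0, "dx": 0, "dy": 0, "dz": 0, "wx": 0, "wy": 0, "wz": 0}, {"fingers": 0, "dx": 0, "dy": 0, "dz": 0, "wx": 0, "wy": 0, "wz": 0}, {"fingers": 0, "dx": 0, "dy": 0, "dz": 0, "wx": 0, "wy": 0, "wz": 0}, {"fingers": 0, "dx": 0, "dy": 0, "dz": 0, "wx": 0, "wy": 0, "wz": 0}, {"fingers": 0, "dx": 0, "dy": 0, "dz": 0, "wx": 0, "wy": 0, "wz": 0}, {"fingers": 0, "dx": 0, "dy": 0, "dz": 0, "wx": 0, "wy": 0, "wz": 0}, {"fingers": 0, "dx": 0, "dy": 0, "dz": 0, "wx": 0, "wy": 0, "wz": 0}]'

```text
t: 24.25
eef_pos: [0.5186, -0.0801, 0.1721]
tool_rot: [[0.993, 0.12, -0.0], [0.12, -0.993, 0.0], [-0.0, -0.0, -1.0]]
contact_force: [0.5, -0.0, 0.5]
gripper_width: -0.003
grip_force: 0.0
```

```bash
python3 trk.py; python3 - <<'E'
from h import *
from cell import optics
a=optics.capture('scene')['frame']; b=optics.capture('top')['frame']
cv2.imwrite('pics/fin.png',np.hstack([cv2.resize(a[225:295,280:350],(400,400),interpolation=2),cv2.resize(b[155:225,185:255],(400,400),interpolation=2)]))
E
```

```text
24.25 tcp [-0.0044 -0.1464] [ 0.5186 -0.0801  0.1721] F [ 0.5 -0.   0.5] [('head', np.float64(0.0477), np.float64(0.3073)), ('head', np.float64(-0.0476), np.float64(0.3067)), ('headS', np.float64(-0.0399), np.float64(0.3132)), ('headS', np.float64(0.0539), np.float64(0.3125)), ('spout', np.float64(0.1396), np.float64(0.3141))]
```

View pics/fin.png

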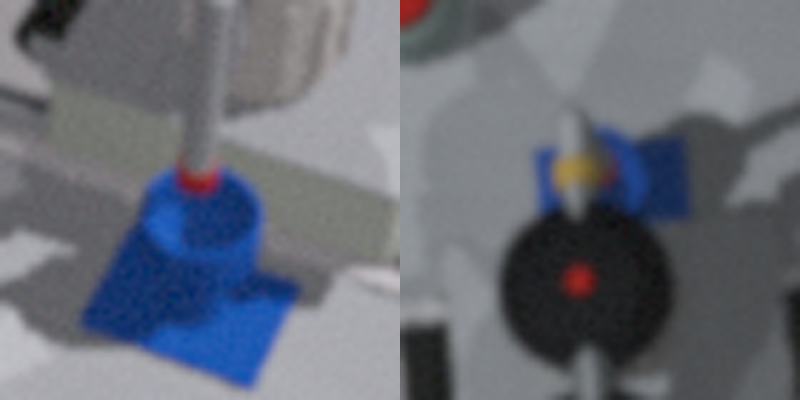

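The spout tip at (199,184) in the left crop is over the cup mouth centred at (203,212), about 3 to 5 mm short of centre. The trolley has stood still and untouched for more than 3 s.

```bash
python3 -c "
from cell import ticket; print(ticket.job_done())"
```

```text
the job is handed in; nothing more can be done
None
```

The job is handed in at about 24.4 s, with the trolley at rest and untouched for over 3 s and the spout about 3 to 5 mm short of the drain cup's centre along the rails (limit 15 mm); the hand-in returned no verdict.

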